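Pluck the pointed setting die from the die tray

ROBOT

A 7-joint arm with a two-finger parallel gripper is mounted at the origin on a cart in front of the work surface, level with it; the furniture and walls round the work are solid. World frame = base frame: x ahead of the robot, y to its left, z up, the work surface at z = 0. Lengths are in m, angles in degrees, forces in N, time in s.
With the tool pointing down it reaches from about 0.35 to 0.775 m from the base axis. Payload 3.1 kg.
Tool frame: the origin (TCP) lies on the centre line of the jaws, within the pads' length; the fingertips stand 17 mm ahead of it and the grasp point (between the pads) lies 2 mm behind it (robot.tip_reach is the distance from the TCP to the fingertips, in m); z points along the fingers, y is the direction in which the jaws open and shut (so a half turn about z gives the same grasp; the last joint's range is limited). The gripper opens to 85 mm and grips with 20 to 120 N. Pads are 22 mm wide; open, the fingers measure 114 mm over their backs; the gripper's body (76 mm by 85 mm) begins 54 mm behind the grasp point. The pads swing forward as they close: fully open they stand 13 mm farther back than shut.
Start: joints at [-69.196, 17.813, 0.802, 86.603, -0.252, 75.585, -1.558], TCP at [0.217, 0.506, 0.248] pointing down, gripper open.
Joint ranges: [-154.91, 154.91], [-16.99, 109.72], [-72.82, 74.43], [7.12, 147.25], [-82.49, 262.49], [11.32, 116.49], [-174.64, 174.64]. Speed limits (degrees/s): [159.86, 159.86, 180, 180, 180, 180, 180].

INTERFACE

Orientations are given as [roll, pitch, yaw] about the fixed x, y, z axes, in that order (R = Rz(yaw) Ry(pitch) Rx(roll)).
In Python, from station import robot, fingers, vision, workorder, recognise gives the robot as it stands. Calls block until the motion is done:
- robot.move_to(position, orientation): joint-space move of the TCP to a pose.
- robot.line_to(position, orientation=None, velocity=0.15, f_stop=None): straight line of the TCP; orientation=None keeps the orientation; velocity is the mean speed in m/s. With f_stop (N) it stops when the force on the tool has changed by that much, and returns True; else False.
- robot.move_j(angles): joint-space move.
- fingers.gripper_to(opening, force=None): opening from 0.0 (shut) to 1.0 (fully open); force is the grip in N (None keeps the last); returns when the fingers have stopped.
- robot.pause(seconds).
- robot.inverse_kinematics(position, orientation): joint angles nearest the present ones, or None.
- vision.grab_frame(name): name is "scene" or "top" or "wrist"; returns the picture (480x640x3 uint8, red, green, blue); there is no depth.
- vision.calibration(name): a dict with "mtx" (3x3 intrinsics, pixels), "extrinsics" (4x4, takes a point from world to camera coordinates); the wrist camera has in their place "T_tool_cam" (4x4, takes a point from camera to tool coordinates, whose origin is the TCP and whose axes are the flange's). Camera axes: x right, y up, looking along -z (the intrinsics and any distortion apply to the point x, -y, -z); pixel columns grow to the right and rows downward; lengths in m; the calibration is good to about 2 mm. A picture is of the moment at which its call begins: read the wrist's pose just before it. calibration takes no time and is no camera call.
A pose or a line that the arm cannot do raises robot.PlanningError and nothing moves.
- workorder.close_job(): hands the job in, once; it reports no verdict.
Trained networks look in the newest picture that a camera, given by its name, has taken for a name from the list of things; names that differ only in an ending like _2 or _b are one class to them, and where a whole thing is asked for, a point or a joint stands for the part that bears it (a point fixed in the world has none). Each returns a list of dicts, best first, with "p" (0 to 1); they miss things now and then, are a little off and sometimes report something else, mostly with a low value. They report only what shows in the picture. A call takes as long as a camera call.
- recognise(label, camera): "rect" ([centre column, centre row, width, height] in pixels, round what is visible of it).
Readings, each from a call of its own:
- robot.current_time_s(): time.
- robot.current_joint_positions(): joint angles.
- robot.current_dq(): joint speeds.
- robot.current_joint_torque(): joint torques, N m.
- robot.current_tool_pos(): TCP position.
- robot.current_eef_rot(): TCP orientation.
- robot.current_contact_force(): force on the tool from outside, world axes, zero at the start.
- robot.current_torque(): the same for the moment, N m.
- robot.current_finger_gap(): opening from 0.0 (shut) to 1.0 (fully open).
Only numpy, scipy, OpenCV 4.12 (cv2) and the standard library are available. Lean on these libraries where they do the work, as an engineer would, in place of code of your own. Each camera call takes 0.05 s, during which the arm holds its last target.

TASK

Pluck the pointed steel die out of its pocket in the wooden die tray and stand it upright, point up, in the middle of the shallow metal dish, ready for the eyelet press. Leave the other two dies in their pockets.

Things in the scene. Friction and masses are not known exactly. Their poses are not given: they have to be found in the camera images.
- pointed_die_mid (a point): The die to move: steel round bar, 20 mm thick, 60 mm long, upright; lower 45 mm cylindrical, top 15 mm a cone ending in a point. This point is on its axis, half-way up (30 mm above its foot); z is its axis, to the tip. About 120 g. Stands 10 mm deep, 1 mm play all round, in a pocket of the fixed wooden die tray; 50 mm of it shows.
- flat_die: Another steel die, to be left in its pocket: 20 mm round foot, wide flat round head 30 mm across and 8 mm thick, 38 mm tall in all. Origin at the centre of its foot, z up. The tray is a wooden block 226 x 56 mm, 14 mm high, with one straight row of four pockets 55 mm apart along its length.
- square_die: Another steel die, to be left in its pocket in the same row: 20 mm round foot, square block head 26 x 26 mm and 14 mm high, 40 mm tall in all. Origin at the centre of its foot, z up. The three dies stand in neighbouring pockets (in any order), so the row runs through their axes; one end pocket is empty. Pocket floors are 4 mm above the bench.
- dish: Fixed shallow round aluminium dish standing on the bench, 106 mm across the rim and 10 mm high; its flat floor, 3 mm above the bench, is about 88 mm across. Origin at the centre of its underside, z up.

How it is judged (in metres and radians):
At the end, for the whole second after the job is handed in: The pointed die stands upright (within 10 degrees), point up, on the floor of the dish with its axis within 22 mm of the dish's centre; the other two dies are in their pockets, within 12 mm of where they stood (horizontal distance between pointed_die_mid and dish below 0.022 m and z of pointed_die_mid in the frame of dish between 0.026 and 0.038 m and angle between pointed_die_mid's own z axis and vertical below 0.18 rad and distance of each of flat_die, square_die from where it was at the start of the episode below 0.012 m); the robot touches nothing.
It fails at once if another die is pulled or knocked out of its pocket (distance of any of flat_die, square_die from where it was at the start of the episode above 0.012 m).
It also fails if it takes over 42 s, if anything falls off the work surface, if the arm or the gripper's body presses on something with over 40 N, if the wrist force passes 120 N, or if a joint passes its speed limit or range.

## Working session

There is one attempt and no reset: what is moved stays moved. The work goes in short steps, each a Python script; the robot and the scene stay as the last script left them, time stands still between calls to the robot, and variables do not carry over. Pictures are saved under pics/ and viewed, and the job is handed in when it is done.

```bash
mkdir -p pics; ls; python3 - <<'E'
from station import robot, fingers, vision, workorder, recognise
import cv2
print(robot.current_time_s(),robot.tip_reach)
for c in ("scene","top","wrist"):
    im=vision.grab_frame(c); cv2.imwrite(f"pics/{c}0.png",im[...,::-1])
    cal=vision.calibration(c); print(c,{k:(v.round(4).tolist() if hasattr(v,'round') else v) for k,v in cal.items()})
    for l in ("pointed_die_mid","flat_die","square_die","dish"):
        print(l,[( [round(float(x),1) for x in d["rect"]],round(float(d["p"]),2)) for d in recognise(l,c)][:3])
E
```

```text
pics
0.0 0.017
scene {'mtx': [[457.1281, 0.0, 321.6012], [0.0, 457.1281, 241.271], [0.0, 0.0, 1.0]], 'extrinsics': [[0.7242, 0.6895, -0.0137, -0.4193], [-0.6014, 0.6411, 0.4767, 0.273], [0.3375, -0.337, 0.8789, -1.109], [0.0, 0.0, 0.0, 1.0]]}
pointed_die_mid [([236.9, 309.1, 15.5, 15.5], 0.64)]
flat_die [([216.1, 329.6, 15.1, 16.6], 0.52)]
square_die [([255.8, 288.5, 14.3, 16.8], 0.52)]
dish [([385.4, 167.6, 45.1, 33.4], 0.94)]
top {'mtx': [[501.8066, 0.0, 320.3106], [0.0, 501.8066, 234.6015], [0.0, 0.0, 1.0]], 'extrinsics': [[0.023, -0.9997, -0.0005, 0.0212], [0.9781, 0.0224, 0.2071, -0.5346], [-0.207, -0.0053, 0.9783, -1.0304], [0.0, 0.0, 0.0, 1.0]]}
pointed_die_mid [([407.1, 249.3, 10.5, 13.0], 0.63)]
flat_die [([432.4, 249.2, 12.5, 8.0], 0.68)]
square_die [([385.7, 249.6, 12.2, 12.1], 0.66), ([408.5, 250.2, 12.3, 14.7], 0.55)]
dish [([199.4, 253.5, 47.4, 42.7], 0.58)]
wrist {'mtx': [[379.4896, 0.0, 315.7255], [0.0, 379.4896, 240.2406], [0.0, 0.0, 1.0]], 'T_tool_cam': [[-0.0002, 0.9595, 0.2816, 0.0716], [1.0, 0.0002, 0.0002, -0.0001], [0.0001, 0.2816, -0.9595, -0.1248], [0.0, 0.0, 0.0, 1.0]]}
pointed_die_mid []
flat_die []
square_die []
dish []
```

View pics/scene0.png

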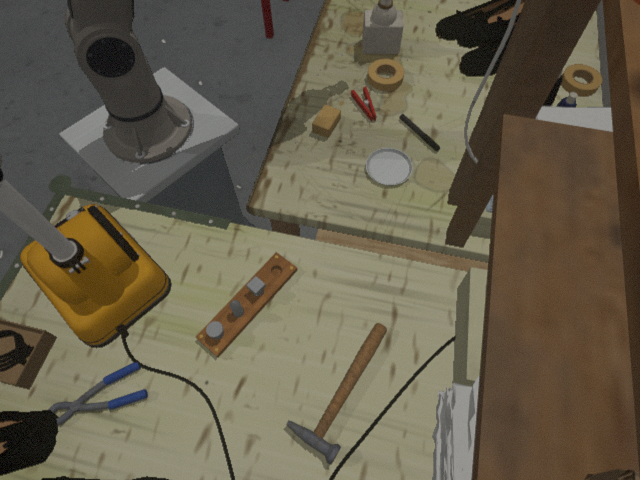

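View pics/top0.png

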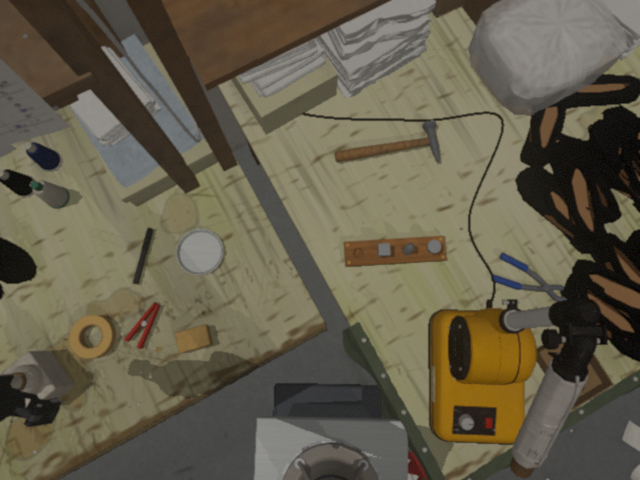

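```bash
cat > h.py <<'E'
from station import robot, fingers, vision, workorder, recognise
import cv2, numpy as np
from scipy.spatial.transform import Rotation as R
def ray(cam,u,v,T=None):
    c=vision.calibration(cam); K=c["mtx"]
    d=np.array([(u-K[0,2])/K[0,0],-(v-K[1,2])/K[1,1],-1.])
    M=np.linalg.inv(c["extrinsics"]) if T is None else T@c["T_tool_cam"]
    d=M[:3,:3]@d; return M[:3,3],d/np.linalg.norm(d)
def tri(rays):
    A=np.zeros((3,3));b=np.zeros(3)
    for o,d in rays:
        P=np.eye(3)-np.outer(d,d);A+=P;b+=P@o
    x=np.linalg.solve(A,b)
    return x,[np.linalg.norm((np.eye(3)-np.outer(d,d))@(x-o)) for o,d in rays]
def atz(r,z): o,d=r; return o+d*(z-o[2])/d[2]
def toolT():
    T=np.eye(4);T[:3,3]=robot.current_tool_pos();T[:3,:3]=R.from_euler('xyz',robot.current_eef_rot(),degrees=True).as_matrix();return T
E
python3 - <<'E'
from h import *
for n,s,t,z in (("pt",(236.9,309.1),(407.1,249.3),.039),("flat",(216.1,329.6),(432.4,249.2),.036),("sq",(255.8,288.5),(385.7,249.6),.032),("dish",(385.4,167.6),(199.4,253.5),.006)):
    x,e=tri([ray("scene",*s),ray("top",*t)]); print(n,x.round(4),np.round(e,4),atz(ray("scene",*s),z).round(4),atz(ray("top",*t),z).round(4))
print(robot.current_eef_rot())
a=cv2.imread("pics/top0.png")[200:300,160:480]; b=cv2.imread("pics/scene0.png")[260:360,170:330]
cv2.imwrite("pics/z1.png",cv2.resize(a,(800,250),interpolation=2)); cv2.imwrite("pics/z2.png",cv2.resize(b,(800,500),interpolation=2))
E
```

```text
pt [ 0.5122 -0.1605  0.0209] [0.0007 0.0007] [ 0.5192 -0.1633  0.039 ] [ 0.5091 -0.1568  0.039 ]
flat [ 0.5141 -0.2149  0.0224] [0.0009 0.0009] [ 0.5199 -0.2149  0.036 ] [ 0.5111 -0.2128  0.036 ]
sq [ 0.5097 -0.1105  0.0288] [0.001 0.001] [ 0.5115 -0.1102  0.032 ] [ 0.5086 -0.1109  0.032 ]
dish [ 0.4946  0.3044 -0.0023] [0.0028 0.0028] [0.4968 0.2962 0.006 ] [0.4949 0.3047 0.006 ]
[1.79993571e+02 1.08094719e-03 1.56815439e+02]
```

The scene view shows the tray with its row at (215..278, 330..268): flat, pointed, square, then the empty pocket. The dish is at (388,168). In the top view the tray is at (395,250) and the dish at (200,252). The stated TCP (y=+0.506) doesn't seem to match where the arm appears, so I'm checking that next.

```bash
python3 - <<'E'
from h import *
print(robot.current_tool_pos(),robot.current_eef_rot(),robot.current_joint_positions())
def proj(c,p):
    k=vision.calibration(c);q=(k["extrinsics"]@np.r_[p,1])[:3];q=k["mtx"]@np.array([q[0],-q[1],-q[2]]);return (q[:2]/q[2]).round(0)
for p in ([0,0,0],[.217,.506,.248],[.217,-.506,.248],[.5,-.16,.03]): print(p,proj("scene",p),proj("top",p))
for q in ([.5,-.16,.25],[.5,.3,.25]): print(robot.inverse_kinematics(q,[180,0,0]))
E
```

```text
[0.21657189 0.50561642 0.24833848] [1.79993571e+02 1.08094719e-03 1.56815439e+02] [-69.19708184  17.81233362   0.79984838  86.59890784  -0.25131732
  75.58412182  -1.55759114]
[0, 0, 0] [149. 129.] [331. 495.]
[0.217, 0.506, 0.248] [360. -29.] [ 32. 391.]
[0.217, -0.506, 0.248] [-112.  286.] [642. 405.]
[0.5, -0.16, 0.03] [232. 303.] [408. 254.]
[-26.44244019  21.00145401  56.87976203  91.80412241 -17.94295663
  76.99014388 -57.219573  ]
[ -56.31730117   23.87220891   34.27120553   81.95424389  -13.45863295
   78.27860281 -111.60594429]
```

View pics/wrist0.png

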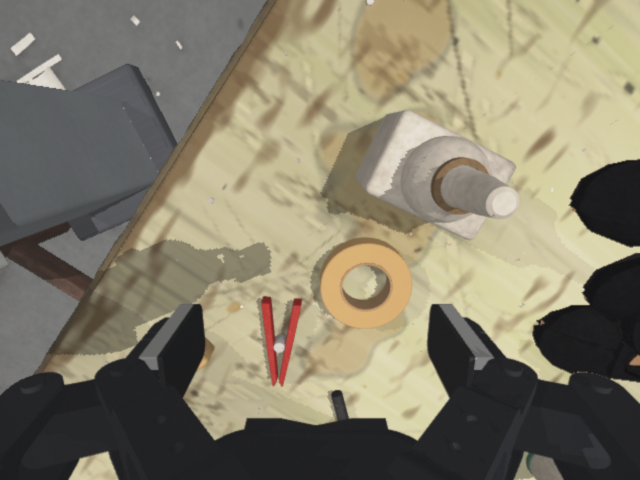

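View pics/z1.png

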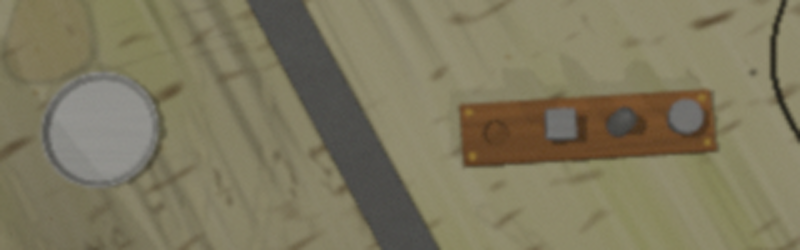

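View pics/z2.png

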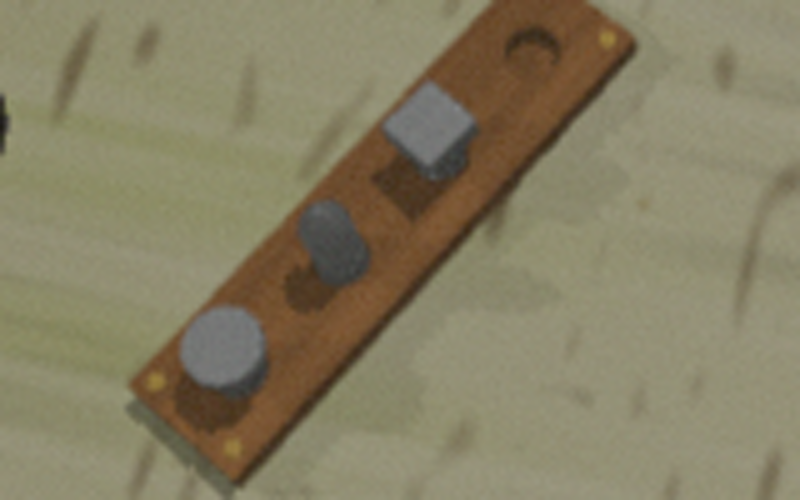

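```bash
python3 - <<'E'
from h import *
for s,t in (((468,246),(190,191)),((448,205),(190,191)),((468,246),(222,170)),((446,238),(237,163))):
    print(tri([ray("scene",*s),ray("top",*t)]))
for t in ((190,191),(150,203),(237,163),(510,320),(460,350)): print(t,atz(ray("top",*t),0))
for yaw in (88,-92,):
  for p in ([.5,-.16,.22],[.51,-.158,.036],[.495,.304,.2],[.495,.304,.05]):
    q=robot.inverse_kinematics(p,[180,0,yaw]); print(yaw,p,None if q is None else q.round(0))
    T=np.eye(4)
E
```

```text
(array([ 0.71860246,  0.41043825, -0.24682658]), [np.float64(0.003835035261971905), np.float64(0.003835035261971807)])
(array([ 0.65163726,  0.34656978, -0.0405647 ]), [np.float64(0.004103174415784824), np.float64(0.004103174415784895)])
(array([ 0.73175254,  0.29474989, -0.07545205]), [np.float64(0.014067804531740296), np.float64(0.014067804531740245)])
(array([0.70673767, 0.23088968, 0.02136622]), [np.float64(0.0016169146395458738), np.float64(0.0016169146395457266)])
(190, 191) [0.64236369 0.33871278 0.        ]
(150, 203) [0.61142571 0.42889425 0.        ]
(237, 163) [0.71331154 0.23352859 0.        ]
(510, 320) [ 0.36346459 -0.38767507  0.        ]
(460, 350) [ 0.29655279 -0.27552926  0.        ]
88 [0.5, -0.16, 0.22] [-28.  23.  59.  95. -21.  74.  33.]
88 [0.51, -0.158, 0.036] [-22.  38.  52. 105. -36.  55.  45.]
88 [0.495, 0.304, 0.2] [-48.  24.  21.  87.  -9.  71. -28.]
88 [0.495, 0.304, 0.05] [-47.  33.  19.  96. -13.  53. -25.]
-92 [0.5, -0.16, 0.22] [ -31.   26.   65.   95.  -24.   75. -144.]
-92 [0.51, -0.158, 0.036] [ -28.   45.   64.  106.  -47.   61. -127.]
-92 [0.495, 0.304, 0.2] [-29.  23.  -5.  86.   2.  71. 143.]
-92 [0.495, 0.304, 0.05] [-27.  32.  -8.  95.   6.  53. 140.]
```

```bash
python3 - <<'E'
import cv2
a=cv2.imread("pics/scene0.png")[100:280,340:580]; cv2.imwrite("pics/z3.png",cv2.resize(a,(800,600),interpolation=2))
a=cv2.imread("pics/top0.png")[100:280,60:300]; cv2.imwrite("pics/z4.png",cv2.resize(a,(800,600),interpolation=2))
E
```

```text
(no output)
```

View pics/z3.png

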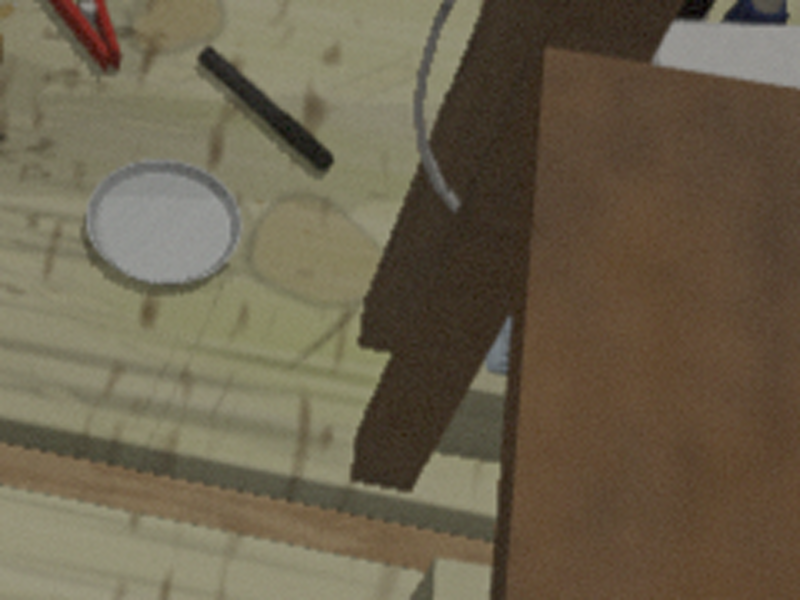

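View pics/z4.png

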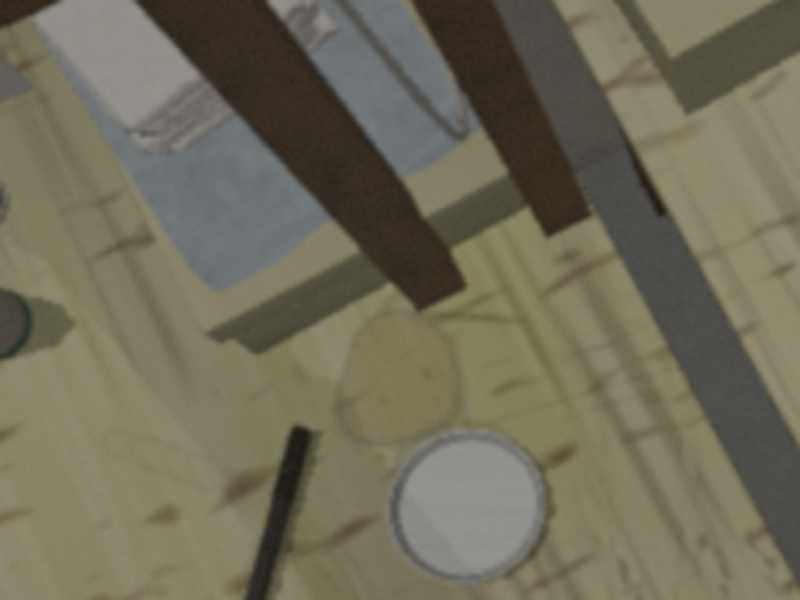

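```bash
python3 - <<'E'
from h import *
print(tri([ray("scene",503,114),ray("top",207,88)]),tri([ray("scene",503,114),ray("top",160,0)]))
q=robot.current_joint_positions(); q[0]=17
robot.move_j(q); print(robot.current_tool_pos(),robot.current_eef_rot(),robot.current_time_s())
T1=toolT(); im=vision.grab_frame("wrist"); cv2.imwrite("pics/w1.png",im[...,::-1])
np.save("T1.npy",T1)
for l in ("pointed_die_mid","flat_die","square_die"):
    print(l,[( [round(float(x),1) for x in d["rect"]],round(float(d["p"]),2)) for d in recognise(l,"wrist")][:3])
E
```

```text
(array([0.70661553, 0.22259236, 0.37595236]), [np.float64(0.003306727971331328), np.float64(0.003306727971331471)]) (array([0.7482377 , 0.22333079, 0.45603905]), [np.float64(0.06254909677930995), np.float64(0.06254909677930989)])
[ 0.51936739 -0.18105657  0.24832606] [ 1.79997269e+02 -4.18383653e-02  7.07661825e+01] 3.4083
pointed_die_mid [([302.5, 192.2, 21.7, 24.2], 0.91), ([277.2, 134.6, 36.7, 39.8], 0.66)]
flat_die [([328.3, 246.4, 31.8, 33.7], 0.58)]
square_die [([275.4, 134.2, 39.1, 43.5], 0.56)]
```

View pics/w1.png

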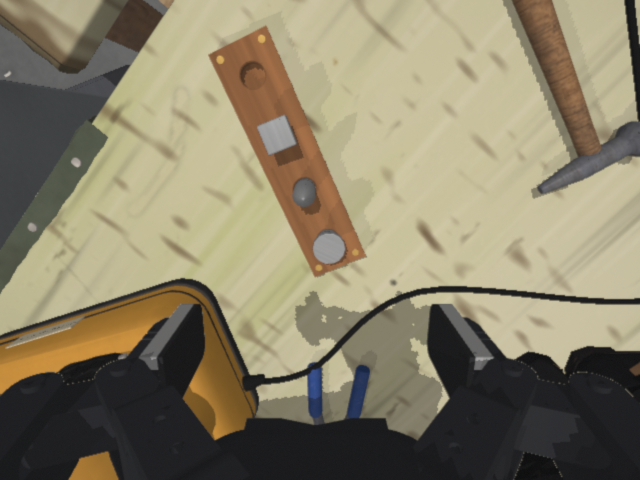

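Wrist view: square die at (275,135), pointed at (304,192), flat at (329,247), empty pocket at (252,75). I'll take a second view, rotated across the row and closer.

```bash
python3 - <<'E'
from h import *
T1=np.load("T1.npy")
for n,u,v,z in (("sq",275.4,134.5,.037),("pt",303,192,.04),("flat",328.5,246.5,.040),("empty",252,74.5,.014)):
    print(n,atz(ray("wrist",u,v,T1),z).round(4))
robot.move_to([.50,-.19,.20],[180,0,90])
T2=toolT(); im=vision.grab_frame("wrist"); cv2.imwrite("pics/w2.png",im[...,::-1]); np.save("T2.npy",T2)
print(robot.current_joint_positions().round(0),robot.current_contact_force())
for l in ("pointed_die_mid","flat_die","square_die"):
    print(l,[( [round(float(x),1) for x in d["rect"]],round(float(d["p"]),2)) for d in recognise(l,"wrist")][:3])
E
```

```text
sq [ 0.5088 -0.1065  0.037 ]
pt [ 0.5146 -0.1602  0.04  ]
flat [ 0.5197 -0.2153  0.04  ]
empty [ 0.5053 -0.052   0.014 ]
[20. 18. -2. 93.  1. 69. 18.] [ 0.72541273 -0.17660197  0.34294458]
pointed_die_mid [([334.1, 188.2, 32.3, 27.7], 0.68)]
flat_die [([338.5, 256.1, 38.4, 37.4], 0.63)]
square_die [([329.4, 111.4, 37.9, 44.3], 0.9)]
```

View pics/w2.png

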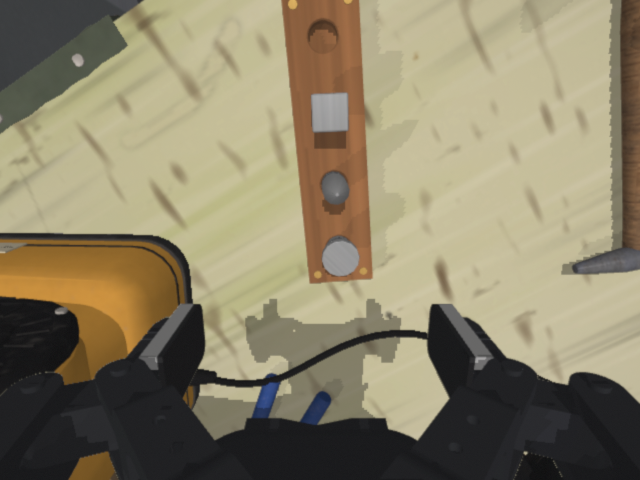

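```bash
python3 - <<'E'
from h import *
T1=np.load("T1.npy");T2=np.load("T2.npy")
for n,a,b,z in (("sq",(275.4,134.5),(329.5,112),.04),("pt",(303,192),(334.3,188),.04),("flat",(328.5,246.5),(340.5,257),.040),("empty",(252,74.5),(323,36.5),.013)):
    x,e=tri([ray("wrist",*a,T1),ray("wrist",*b,T2)]); print(n,x.round(4),np.round(e,4),atz(ray("wrist",*b,T2),z).round(4))
print(T2.round(3))
E
```

```text
sq [ 0.5098 -0.1069  0.0463] [0.0002 0.0002] [ 0.51   -0.1069  0.04  ]
pt [ 0.5143 -0.1612  0.0363] [0.0005 0.0005] [ 0.514  -0.1611  0.04  ]
flat [ 0.5196 -0.2156  0.0399] [0.0003 0.0003] [ 0.5195 -0.2159  0.04  ]
empty [ 0.5055 -0.0527  0.0154] [0.0006 0.0006] [ 0.5058 -0.0528  0.013 ]
[[ 0.003  1.    -0.     0.5  ]
 [ 1.    -0.003  0.    -0.19 ]
 [ 0.    -0.    -1.     0.2  ]
 [ 0.     0.     0.     1.   ]]
```

```bash
python3 - <<'E'
from h import *
rpy=[180,0,95.2]
robot.move_to([.5146,-.161,.14],rpy)
fingers.gripper_to(0.65)
print(robot.line_to([.5146,-.161,.040],rpy,velocity=.08,f_stop=8), robot.current_tool_pos(),robot.current_contact_force())
im=vision.grab_frame("wrist"); cv2.imwrite("pics/w3.png",im[...,::-1])
fingers.gripper_to(0.0,force=50)
print(robot.current_finger_gap(),robot.current_contact_force(),robot.current_time_s())
im=vision.grab_frame("wrist"); cv2.imwrite("pics/w4.png",im[...,::-1])
E
python3 -c "
import cv2,numpy as np
cv2.imwrite('pics/w34.png',cv2.resize(np.hstack([cv2.imread('pics/w3.png'),cv2.imread('pics/w4.png')]),(800,300)))"
```

```text
False [ 0.51516988 -0.16117969  0.04061038] [-0.6493566   0.16351814  0.23998921]
0.21458440655921154 [ 0.62490046 -0.81390118  1.18348445] 6.8917
```

View pics/w34.png

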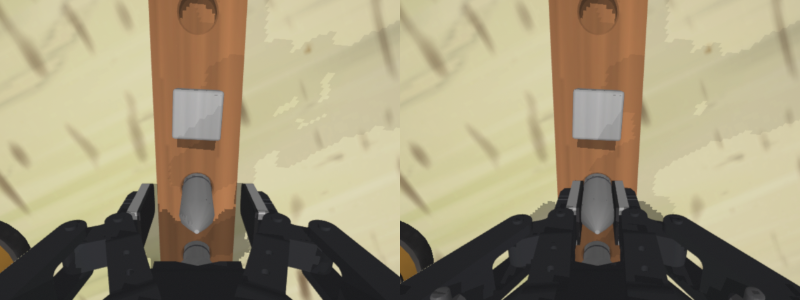

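Die gripped: gap is 18 mm, and the die sits centred between the pads at (197,205). Lifting now, then looking at the dish.

```bash
python3 - <<'E'
from h import *
rpy=[180,0,95.2]
robot.line_to([.5146,-.161,.075],rpy,velocity=.05)
print(robot.current_finger_gap(),robot.current_contact_force())
robot.line_to([.5146,-.161,.20],rpy,velocity=.15)
print(robot.current_finger_gap(),robot.current_contact_force())
im=vision.grab_frame("wrist"); cv2.imwrite("pics/w5.png",im[...,::-1])
p,r=[.43,.22,.20],[180,0,140]
robot.move_to(p,r)
T3=toolT();np.save("T3.npy",T3); im=vision.grab_frame("wrist"); cv2.imwrite("pics/w6.png",im[...,::-1])
print(robot.current_joint_positions().round(0),robot.current_time_s())
for l in ("dish","pointed_die_mid"):
    print(l,[( [round(float(x),1) for x in d["rect"]],round(float(d["p"]),2)) for d in recognise(l,"wrist")][:3])
E
python3 -c "
import cv2,numpy as np
cv2.imwrite('pics/w56.png',cv2.resize(np.hstack([cv2.imread('pics/w5.png'),cv2.imread('pics/w6.png')]),(800,300)))"
```

```text
0.2187029037883257 [-0.23856591 -0.47059288 -1.51251502]
0.2141147086975224 [-0.09717915 -0.34906792 -2.18125961]
[ -7.  14. -26. 100.   7.  67.  15.] 10.325
dish [([448.2, 210.9, 124.4, 122.2], 0.63)]
pointed_die_mid [([314.9, 324.1, 54.5, 97.5], 0.94)]
```

View pics/w56.png

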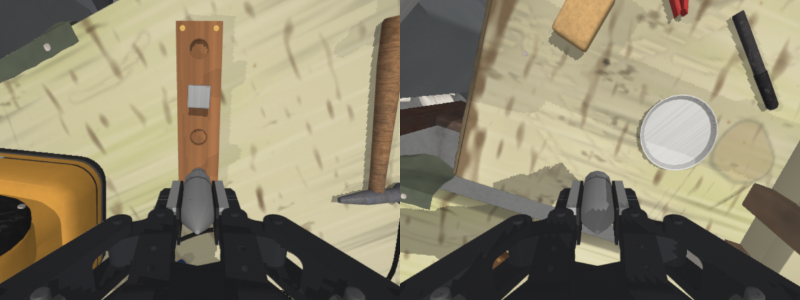

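View pics/w6.png

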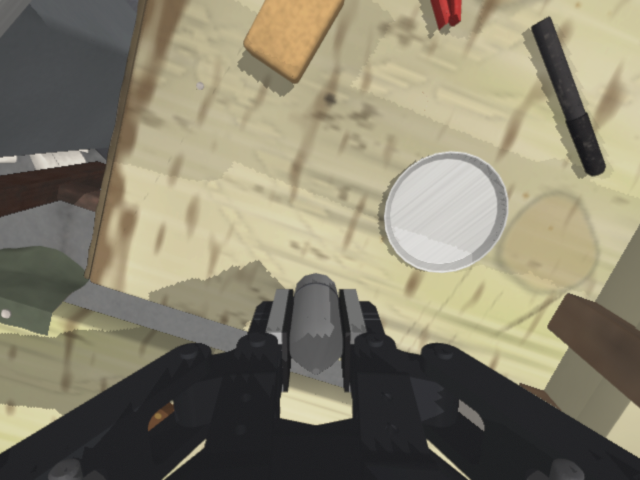

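The die is held upright and its pocket at (199,137) is empty. The dish rim is at (446,211) in the second view. Measuring the dish from a second place.

```bash
python3 - <<'E'
from h import *
T3=np.load("T3.npy")
r3=ray("wrist",446.2,211.3,T3); print("view1",atz(r3,.009))
robot.move_to([.46,.27,.17],[180,0,140])
T4=toolT();np.save("T4.npy",T4); im=vision.grab_frame("wrist"); cv2.imwrite("pics/w7.png",im[...,::-1])
rs=recognise("dish","wrist"); print([(np.round(d["rect"],1),round(d["p"],2)) for d in rs])
top=vision.grab_frame("top"); cv2.imwrite("pics/top2.png",top[...,::-1])
if rs:
    r4=ray("wrist",*rs[0]["rect"][:2],T4); print("view2",atz(r4,.009),tri([r3,r4]))
print([(np.round(d["rect"],1),round(d["p"],2)) for l in ("flat_die","square_die") for d in recognise(l,"top")], robot.current_finger_gap())
a=top[...,::-1][200:300,330:470]; cv2.imwrite("pics/z5.png",cv2.resize(a,(700,500),interpolation=2))
E
```

```text
view1 [0.49926801 0.30483387 0.009     ]
[(array([384.2, 235.8, 135.9, 131.9]), 0.95)]
view2 [0.50015511 0.30534117 0.009     ] (array([0.50121769, 0.30528474, 0.00483282]), [np.float64(0.0003225753787610646), np.float64(0.00032257537876095437)])
[(array([433.8, 247.9,  12.6,  10.1]), 0.55), (array([386.3, 248.2,  12.6,  13.7]), 0.56)] 0.21688215478503875
```

View pics/w7.png

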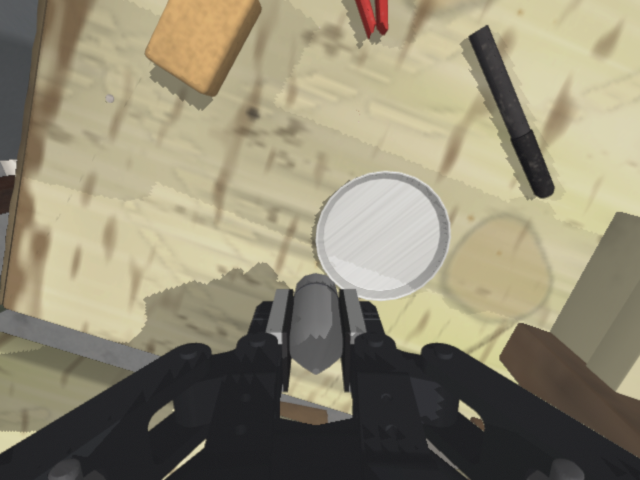

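View pics/z5.png

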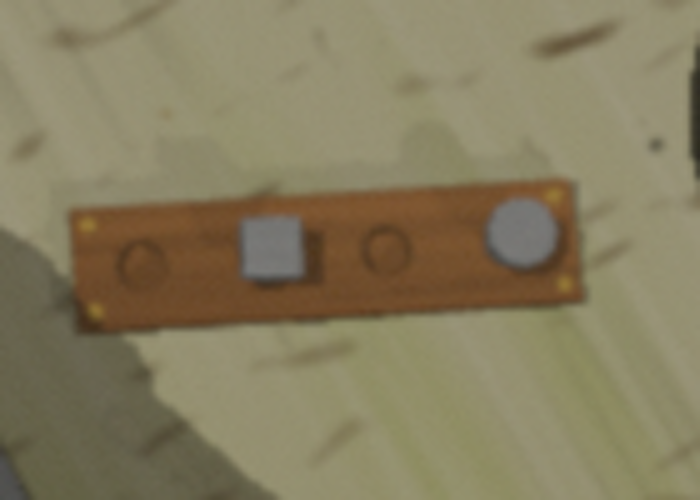

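Both other dies are still in their pockets, and the dish centre is (0.500, 0.305) in both views. Placing the die.

```bash
python3 - <<'E'
from h import *
r=[180,0,140]
robot.move_to([.50,.305,.12],r)
robot.line_to([.50,.305,.050],r,velocity=.08)
print(robot.current_contact_force())
print(robot.line_to([.50,.305,.034],r,velocity=.015,f_stop=4),robot.current_tool_pos(),robot.current_contact_force())
im=vision.grab_frame("wrist"); cv2.imwrite("pics/w8.png",im[...,::-1])
print(robot.current_finger_gap(),robot.current_time_s())
E
```

```text
[-0.45907163 -0.08477515 -1.14278263]
True [0.4999309  0.30493278 0.03945674] [ 0.55348848 -0.41741316  4.08720442]
0.2156407315299346 13.225
```

View pics/w8.png

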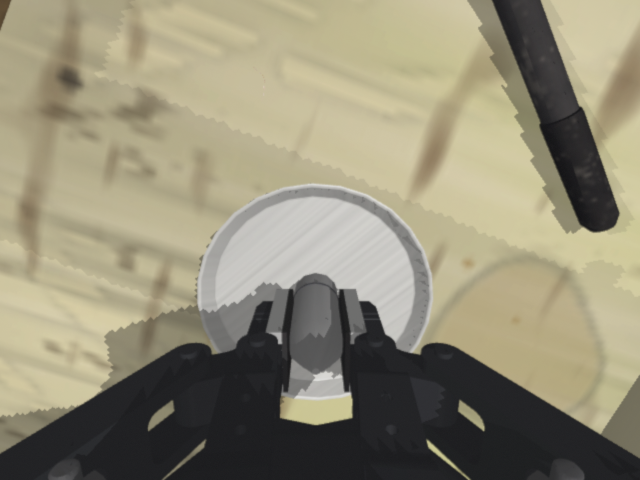

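Contact came at TCP z 0.0395, which is the predicted 0.0396, and the die is centred in the dish (rim spans columns 197–432). Releasing and retreating.

```bash
python3 - <<'E'
from h import *
r=[180,0,140]
fingers.gripper_to(0.5); robot.pause(.3)
robot.line_to([.50,.305,.15],r,velocity=.08)
robot.move_to([.43,.22,.22],r); robot.pause(.3)
T=toolT()
im=vision.grab_frame("wrist"); cv2.imwrite("pics/w9.png",im[...,::-1])
print([(l,np.round(d["rect"],1),round(d["p"],2)) for l in ("dish","pointed_die_mid") for d in recognise(l,"wrist")])
s=vision.grab_frame("scene")[...,::-1]; cv2.imwrite("pics/s9.png",s)
rs=[(l,np.round(d["rect"],1),round(d["p"],2)) for l in ("flat_die","square_die","pointed_die_mid") for d in recognise(l,"scene")]; print(rs)
print(robot.current_time_s())
a=cv2.resize(s[120:220,330:450],(480,400),interpolation=2); b=cv2.resize(s[240:360,180:310],(320,400),interpolation=2)
cv2.imwrite("pics/z9.png",np.hstack([a,b]))
E
```

```text
[('dish', array([436.2, 211.9, 115.6, 119.1]), 0.8), ('pointed_die_mid', array([444.5, 217.7,  43.2,  31.3]), 0.59)]
[('flat_die', array([215.6, 329.6,  18.8,  17.8]), 0.81), ('square_die', array([256.6, 288.6,  13.9,  18.2]), 0.6), ('pointed_die_mid', array([389.7, 161. ,  11.2,  20.4]), 0.42)]
16.6583
```

View pics/w9.png

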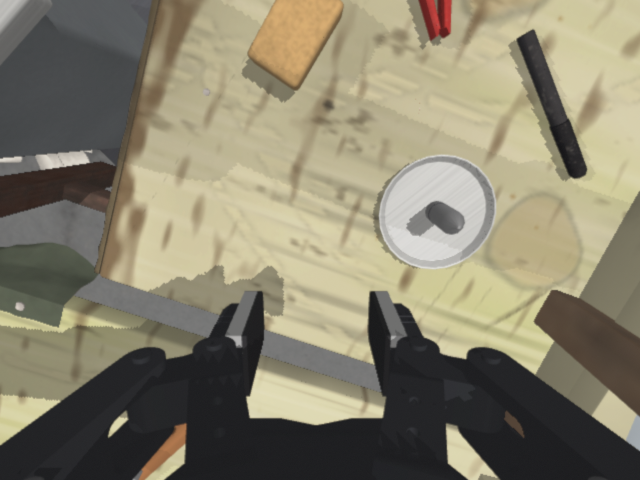

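View pics/z9.png

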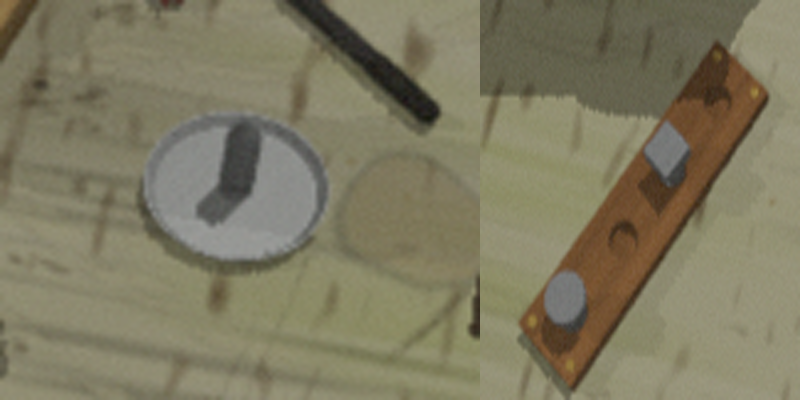

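The die stands in the middle of the dish: its foot is at about (433,210) in the wrist view, and the dish centre is at (436,212). The other two dies are in their pockets. Handing in.

```bash
python3 -c "
from h import *
print(workorder.close_job())"
```

```text
the job is handed in; nothing more can be done
None
```

I moved the pointed die into the dish and handed the job in; no verdict is reported. I gripped it across the tray row, lifted it straight out, and set it down at (0.500, 0.305), the dish centre. Contact with the dish floor came at TCP z = 0.0395 m, against a predicted 0.0396 m. The last pictures were taken about 16.7 s into the 42 s limit.

- **Pointed die:** the wrist and scene pictures show it upright, point up, with its foot within about 5 mm of the dish centre by eye. I did not measure its tilt as a number.
- **Other dies:** the flat and square dies are in their pockets, within about 1 pixel of their starting positions in the scene view.
- **Robot:** the gripper had backed away and was touching nothing.
- **Disagreement in measurements:** before the grasp, the scene and top cameras disagreed with each other by about 1 cm on the die's position, and with the stated heights. I used the two-view wrist measurements instead. Their height and row spacing fit the sizes given, with ray errors under 1 mm.

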